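# Refit the hob knob and hold it pressed in

## Task

The control knob has come off the little gas hob, and someone has left the red ring cutter standing round its bare spindle. Lift the cutter off and lay it flat in the white tray, then turn the black knob so that its pointer line matches the flat of the D-shaped spindle, push it fully home on the spindle and press it in all the way against the spring, as for lighting. Finish while still holding the knob pressed in, the cutter lying in the tray and the other baking things left where they are.

Things in the scene. Friction and masses are not known exactly. Their poses are not given: they have to be found in the camera images.
- hob: white one-burner table-top gas hob, 320 x 240 mm, fixed to the table; its flat top is 60 mm above the table. Origin on the table under its centre; the burner and pan rest (up to 28 mm above its top) are at +x of it, the bare spindle 112 mm to -x of its origin, on its y = 0 line
- spindle_tip (a point): centre of the upper end of the brass D-shaped spindle: upright, 12 mm thick, one flat 3 mm from its axis, edge chamfered 1.5 mm; the tip is 26 mm above the hob's top. z up; x points out of the flat, as does the red mark on the silver disc round the spindle's foot. The spindle slides 6 mm down against a spring; it does not turn under ordinary forces
- spindle (a joint): how far the spindle is pressed down: 0 free, 0.006 m at the stop. The spring needs 4 N to start and 10 N at the stop
- knob: black cooker knob standing mouth down on the table, about 60 g, 40 mm high: a round skirt 48 mm across and 20 mm high carries a grip bar 44 mm long (x), 14 mm wide (y) and 20 mm high. Origin at the centre of its underside, z up, x along the white pointer line that runs from the bar's middle to one end
- knob_hole (a point): mouth of the knob's D-shaped hole, at the knob's origin and with its axes: 18 mm deep, about 0.8 mm larger all round than the spindle, mouth flared. Its flat is on the pointer's side (+x), so it fits only with the knob's x along the spindle's x. Fully home, the hole's end rests on the spindle's tip, the mouth 18 mm below the tip: 8 mm above the hob, 2 mm when pressed to the stop
- cutter: red ring cutter, 50 mm outside, 43 mm inside, 25 mm high, 30 g, standing on the hob's top with the spindle inside it; open at both ends. Origin at the centre of its underside, z up
- tray: white open tray, 170 mm (x) by 130 mm (y) outside, walls 4 mm thick and 20 mm high, loose on the table, 350 g. Origin under its centre, z up; its inner floor is about 4 mm above the table
- stamp: white cookie stamp: disc 52 mm across and 9 mm thick with a small finger bar on top (21 mm high in all; no pointer line), loose; origin under its centre; leave alone
- steel_cutter: plain steel ring cutter, 60 mm across, 30 mm high, loose; origin at the centre of its underside; leave alone
- yellow_cutter: small yellow ring cutter, 44 mm across, 20 mm high, loose; origin at the centre of its underside; leave alone
- rolling_pin: wooden rolling pin lying along its x axis, 400 mm long, 44 mm thick, loose; origin under its middle; leave alone
- flour_jar: glass jar with a lid, 90 mm across, 140 mm high, loose; origin under its centre; leave alone
- mug: white mug, 80 mm across, 95 mm high, loose; origin under its centre; leave alone
- green_cup: green cup, 76 mm across, 85 mm high, loose; origin under its centre; leave alone

How it is judged:
On the way, in this order (a step that is already met when the one before it is completed fails the run):
1. the red cutter lies flat in the tray, let go (x of cutter in the frame of tray between -0.062 and 0.062 m and y of cutter in the frame of tray between -0.042 and 0.042 m and z of cutter in the frame of tray below 0.012 m and angle between cutter's own z axis and vertical below 0.15 rad and contact force between cutter and the fingers below 0.2 N and linear speed of cutter below 0.05 m/s), for 0.2 s.
2. the knob is fully home on the spindle, its flat on the spindle's flat (z of knob in the frame of spindle_tip below -0.016 m and horizontal distance between knob and spindle_tip below 0.003 m and angle between the x axis of knob and the x axis of spindle_tip, either way round below 0.25 rad and angle between knob's own z axis and vertical below 0.12 rad), for 0.1 s.
At the end, for the whole second after the job is handed in: Knob home on the spindle (16 mm or more over it, within 3 mm of its axis and 0.25 rad of its flat, upright within 0.12 rad), held by the gripper with the spindle pressed in at least 4.5 of its 6 mm; red cutter flat (0.15 rad) on the tray floor, not touched by the fingers (all of step 2 and value of joint spindle above 0.0045 m and contact force between knob and the fingers above 1 N and x of cutter in the frame of tray between -0.062 and 0.062 m and y of cutter in the frame of tray between -0.042 and 0.042 m and z of cutter in the frame of tray below 0.012 m and angle between cutter's own z axis and vertical below 0.15 rad and contact force between cutter and the fingers below 0.2 N); the arm keeps its last pose, push and grip.
It fails at once if one of the other baking things is moved more than 40 mm (distance of any of stamp, steel_cutter, yellow_cutter, rolling_pin, flour_jar, mug, green_cup from where it was at the start of the episode above 0.04 m).
It also fails if it takes over 61 s, if anything falls off the work surface, if the arm or the gripper's body presses on something with over 40 N, if the wrist force passes 120 N, or if a joint passes its speed limit or range.

## Robot

A 6-joint arm with a two-finger parallel gripper is mounted at the origin on the work surface. World frame = base frame: x ahead of the robot, y to its left, z up, the work surface at z = 0. Lengths are in m, angles in rad, forces in N, time in s.
With the tool pointing down it reaches from about 0.4 to 0.825 m from the base axis. Payload 7 kg.
Tool frame: the origin (TCP) lies on the centre line of the jaws, within the pads' length; the fingertips stand tip_reach ahead of it and the grasp point (between the pads) is the TCP (tip_reach is the distance from the TCP to the fingertips, in m); z points along the fingers, y is the line along which they close (so a half turn about z gives the same grasp; the last joint's range is limited). The gripper opens to 88 mm and grips with 3 to 60 N. Pads are 19 mm wide; open, the fingers measure 130 mm over their backs; the gripper's body (78 mm by 193 mm) begins 47 mm behind the grasp point.
Start: joints at [1.428, 0.359, 0.012, 0, -1.224, -0.288], TCP at [0.282, 0.613, 0.246] pointing down, gripper open.
Joint ranges: [-3.07, 3.07], [-1.43, 2.12], [-1.02, 1.25], [-3.03, 1.67], [-3.05, -0], [-3.03, 3.03]. Speed limits (rad/s): [2.39, 2.39, 3.01, 3.14, 3.14, 3.14].

## Interface

Orientations are given as [roll, pitch, yaw] about the fixed x, y, z axes, in that order (R = Rz(yaw) Ry(pitch) Rx(roll)).
In Python, from station import get_state, grab_frame, calibration, job_done, find_in, mark_of, tip_reach gives the robot as it stands.
- The arm moves only by the shell command python3 -m handwheel 'ROWS' [OPENING] [FORCE]. ROWS is JSON, a list of rows, each an object with "delta_pos": the shift along the world's x, y, z in units of 30 mm (1.0 is 30 mm), a list of three; "dr": the turn, a rotation vector about the world's x, y, z in degrees, a list of three. In form: [{"delta_pos": [tx, ty, tz], "dr": [rx, ry, rz]}, ...]. A call has 1 to 10 rows; each row shifts and turns the commanded pose from where the row before left it; what a row does not reach is not made up. A row lasts 1/10 s, in which the tool goes at most 50 mm and 8.59 degrees, less where a joint would pass 70% of its speed; a pose out of reach is approached as far as the arm can. A call is refused whole if a number of a shift passes 1 or a number of a turn 8.59, either way. A call with a gripper value outside its range is refused whole. OPENING is the closure, from -1 (fully open) to 1 (shut), set as the call begins (- or left out, the last holds). The fingers move at their own pace and stop on an object; FORCE is the grip in N (left out, the last holds). Time passes only in rows, so rows that do not move let the fingers close. It gives the time, the measured TCP pose, the force, the opening and the grip force at its end, in the units of the state.
- get_state(): the state, without advancing time (a new reading comes with each control period).
- grab_frame(name): name is "scene" or "top"; returns the picture (384x512x3 uint8, red, green, blue); there is no depth.
- calibration(name): a dict with "fx", "fy", "cx", "cy" (pixels), "extrinsics" (4x4, takes a point from world to camera coordinates). Camera axes: x right, y down, z forward; pixel columns grow to the right and rows downward; lengths in m; the calibration is good to about 2 mm. A picture is of the moment at which its call begins. calibration takes no time and is no camera call.
- job_done(): hands the job in; it is judged then, once.
Trained networks look in the newest picture that a camera, given by its name, has taken for a name from the list of things; names that differ only in an ending like _2 or _b are one class to them, and where a whole thing is asked for, a point or a joint stands for the part that bears it (a point fixed in the world has none). Each returns a list of dicts, best first, with "conf" (0 to 1); they miss things now and then, are a little off and sometimes report something else, mostly with a low value. They report only what shows in the picture. A call takes as long as a camera call.
- find_in(camera, query): "location" ([column, row] in pixels, amid what is visible of it).
- mark_of(camera, query): "location" ([column, row] in pixels: a listed point, or the origin of a listed thing).
The state is a dict: "t": time; "q": joint angles; "qd": joint speeds; "joint_efforts": joint torques, N m; "eef_pos": TCP position; "ee_rot": TCP orientation; "force": force on the tool from outside, world axes, zero at the start; "moment": the same for the moment, N m; "width": finger opening in m; "gripper_force": force on a finger pad.
Only numpy, scipy, OpenCV 4.12 (cv2) and the standard library are available. Lean on these libraries where they do the work, as an engineer would, in place of code of your own. Each camera call takes 0.05 s, during which the arm holds its last target. There are 200 camera calls.

## Working session

There is one attempt and no reset: what is moved stays moved. The work goes in short steps, Python scripts to look and compute and a shell command to move; the robot and the scene stay as the last step left them, time stands still between calls to the robot, and variables do not carry over. Pictures are saved under pics/ and viewed, at most 10 in all, crops included, and the job is handed in when it is done.

```bash
mkdir -p pics
cat > h.py <<'E'
import numpy as np,cv2
from station import *
def ray(cam,px):
    c=calibration(cam);E=np.array(c["extrinsics"]);R,t=E[:3,:3],E[:3,3]
    d=R.T@np.array([(px[0]-c["cx"])/c["fx"],(px[1]-c["cy"])/c["fy"],1]);return -R.T@t,d
def at(cam,px,z):
    o,d=ray(cam,px);return o+d*(z-o[2])/d[2]
def save(n,im): cv2.imwrite(n,im[...,::-1])
E
python3 - <<'E'
from h import *
for c in("scene","top"):
    save(f"pics/{c}0.png",grab_frame(c))
    o,_=ray(c,[0,0]);print(c,o.round(3))
Z=dict(hob=0,spindle_tip=.086,knob=0,cutter=.06,tray=0,stamp=0,steel_cutter=0,yellow_cutter=0)
for n,z in Z.items():
    for c in("top","scene"):
        r=mark_of(c,n)
        print(n,c,[(np.round(x["location"],1).tolist(),round(x["conf"],2),at(c,x["location"],z)[:2].round(3).tolist()) for x in r[:3]])
s=get_state();print(s["t"],s["eef_pos"],s["ee_rot"],s["width"],tip_reach)
E
```

```text
scene [ 1.364 -0.43   0.715]
top [0.498 0.006 1.338]
hob top [([244.6, 189.7], 0.55, [0.631, 0.01])]
hob scene [([263.3, 213.7], 0.96, [0.63, -0.003])]
spindle_tip top []
spindle_tip scene []
knob top [([340.7, 242.5], 0.74, [0.474, -0.283]), ([331.8, 175.2], 0.7, [0.679, -0.256])]
knob scene [([157.4, 213.8], 0.53, [0.476, -0.275]), ([382.5, 169.9], 0.31, [0.631, 0.463])]
cutter top [([249.7, 226.9], 0.5, [0.518, -0.006])]
cutter scene [([244.8, 178.4], 0.68, [0.52, -0.005])]
tray top [([143.9, 241.3], 0.67, [0.472, 0.31])]
tray scene [([316.1, 160.5], 0.57, [0.47, 0.305])]
stamp top []
stamp scene [([335.1, 196.0], 0.64, [0.666, 0.232])]
steel_cutter top [([332.5, 174.4], 0.42, [0.682, -0.258])]
steel_cutter scene [([192.0, 257.6], 0.68, [0.69, -0.25]), ([152.6, 285.6], 0.34, [0.729, -0.365])]
yellow_cutter top [([379.7, 187.4], 0.63, [0.644, -0.403])]
yellow_cutter scene [([125.6, 266.4], 0.57, [0.636, -0.407])]
0.9 [0.28187065 0.61331073 0.24556798] [-3.14157721e+00 -7.25883099e-06 -4.30741515e-01] 0.08764303175053952 0.019
```

View pics/top0.png

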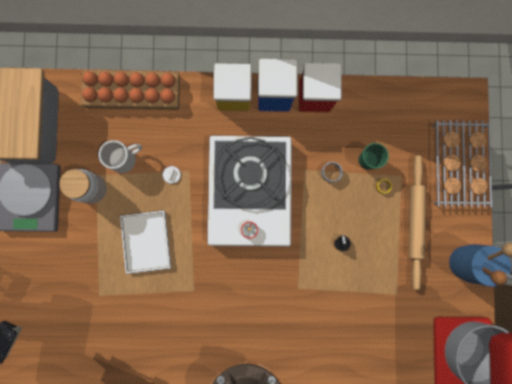

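Run:
```python
from h import *
a=cv2.imread("pics/top0.png");b=cv2.imread("pics/scene0.png")
f=lambda i,x,y,w:cv2.resize(i[y-w:y+w,x-w:x+w],(400,300*4//3),interpolation=cv2.INTER_CUBIC)
cv2.imwrite("pics/crop0.png",cv2.resize(np.vstack([np.hstack([f(a,341,242,25),f(a,250,227,25)]),np.hstack([f(b,157,205,30),f(b,245,170,30)])]),(600,600)))
```

```text
(no output)
```

View pics/crop0.png

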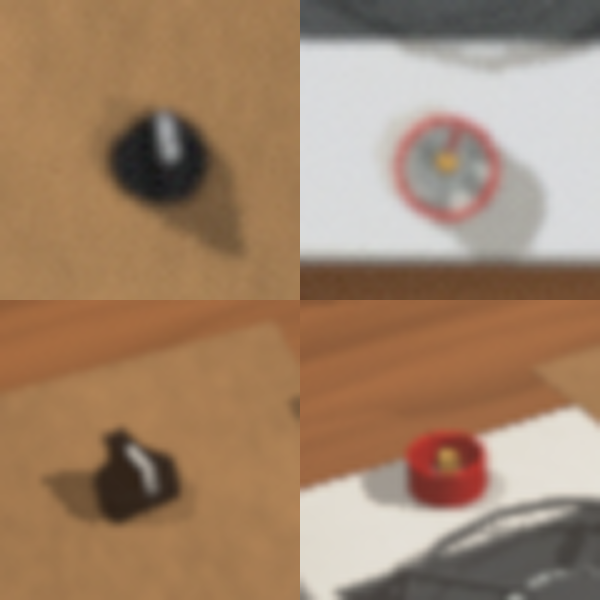

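View pics/scene0.png

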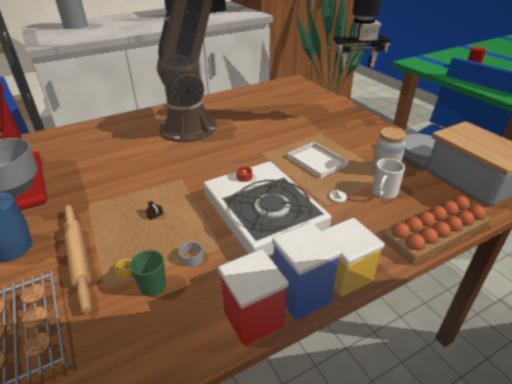

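The top view shows the cutter at about (250,227), the knob at (341,242) with its pointer up and slightly left (yaw about +12°), and the tray at (145,241). The scene view agrees. The red mark on the disc points up and slightly right. I'll go for the cutter first.

```bash
python3 -m handwheel '[{"delta_pos":[0.38,-1,0],"dr":[0,0,2.5]},{"delta_pos":[0.38,-1,0],"dr":[0,0,2.5]},{"delta_pos":[0.38,-1,0],"dr":[0,0,2.5]},{"delta_pos":[0.38,-1,0],"dr":[0,0,2.5]},{"delta_pos":[0.38,-1,0],"dr":[0,0,2.5]},{"delta_pos":[0.38,-1,0],"dr":[0,0,2.5]},{"delta_pos":[0.38,-1,0],"dr":[0,0,2.5]},{"delta_pos":[0.38,-1,0],"dr":[0,0,2.5]},{"delta_pos":[0.38,-1,0],"dr":[0,0,2.5]},{"delta_pos":[0.38,-1,0],"dr":[0,0,2.2]}]' -1 15
python3 -m handwheel '[{"delta_pos":[0.38,-1,0],"dr":[0,0,0]},{"delta_pos":[0.38,-1,0],"dr":[0,0,0]},{"delta_pos":[0.38,-1,0],"dr":[0,0,0]},{"delta_pos":[0.38,-1,0],"dr":[0,0,0]},{"delta_pos":[0.38,-1,0],"dr":[0,0,0]},{"delta_pos":[0.38,-1,0],"dr":[0,0,0]},{"delta_pos":[0.38,-1,0],"dr":[0,0,0]},{"delta_pos":[0.38,-1,0],"dr":[0,0,0]},{"delta_pos":[0.38,-0.6,-0.5],"dr":[0,0,0]},{"delta_pos":[0,0,-0.5],"dr":[0,0,0]}]'
```

```text
t: 1.9
eef_pos: [0.3962, 0.3121, 0.2458]
ee_rot: [-3.141, -0.0, 0.002]
force: [0.2, 0.2, 0.3]
width: 0.0873
gripper_force: 0.0
t: 2.9
eef_pos: [0.4996, 0.0535, 0.2156]
ee_rot: [-3.141, -0.001, -0.002]
force: [-0.5, 0.5, 0.0]
width: 0.0878
gripper_force: 0.0
```

Run:
```python
from h import *
a=cv2.imread("pics/top0.png")
# knob dark blob and pointer white pixels
k=a[228:258,326:356].astype(int);g=k.sum(2)/3
ys,xs=np.nonzero(g<50);print("dark",xs.mean()+326,ys.mean()+228,xs.min()+326,xs.max()+326,ys.min()+228,ys.max()+228)
w=np.clip(k[...,0]-110,0,None)*(np.hypot(*(np.indices(g.shape)-np.array([14,14])[:,None,None]))<8)
# blue channel: mat is low blue
ys,xs=np.indices(g.shape);m=w.sum();cx,cy=(w*xs).sum()/m,(w*ys).sum()/m
C=np.cov(np.vstack([xs.ravel(),ys.ravel()]),aweights=w.ravel());v=np.linalg.eigh(C)[1][:,1];v*=-np.sign(v[1])
print("line",cx+326,cy+228,v,np.degrees(np.arctan2(-v[0],-v[1])))
print(at("top",[cx+326,cy+228],.04))
print(k[4:24,6:24,0])
```

```text
dark 341.76724137931035 244.17241379310346 335 349 237 250
line 343.431718061674 239.19823788546256 [-0.17132248 -0.98521501] 9.864719698017602
[ 0.48472317 -0.28215054  0.04      ]
[[ 85  83  83  84  82  86  87  88  87  85  85  85  84  85  83  82  84  84]
 [ 85  82  77  81  79  82  83  82  85  82  85  83  84  84  82  84  83  83]
 [ 84  81  78  77  79  78  77  80  77  78  83  87  83  83  84  87  85  84]
 [ 85  80  77  77  76  74  73  70  63  71  91  99  87  79  78  82  83  82]
 [ 83  79  77  76  74  69  61  57  55  70 109 126 106  75  67  72  78  81]
 [ 83  77  77  76  70  60  50  39  37  68 120 150 130  82  53  56  68  78]
 [ 75  77  72  71  62  51  36  32  32  60 122 160 142  91  56  44  53  67]
 [ 75  74  69  60  53  41  36  31  28  55 113 156 144  95  54  41  46  56]
 [ 74  71  61  50  41  37  35  33  32  49 100 144 142 104  55  38  34  47]
 [ 74  66  53  42  32  37  35  31  25  44  89 132 151 117  66  35  35  37]
 [ 73  62  47  37  35  38  34  30  30  38  76 123 145 116  65  37  33  34]
 [ 74  64  44  40  39  34  32  30  27  36  57  95 111  89  54  34  32  34]
 [ 77  65  50  40  37  38  40  33  29  26  43  58  69  55  40  35  34  38]
 [ 77  66  53  42  39  33  36  33  27  23  25  40  39  37  37  34  27  32]
 [ 82  74  60  45  38  35  37  32  31  29  34  36  34  39  35  31  37  38]
 [ 85  79  73  52  41  39  36  31  30  26  24  33  35  37  37  34  38  43]
 [ 88  86  78  65  52  41  39  37  32  30  33  32  35  35  32  36  40  49]
 [ 86  87  85  77  68  55  50  45  33  30  29  35  37  40  39  44  48  53]
 [ 85  88  86  81  80  75  65  53  48  42  38  41  42  42  46  50  53  57]
 [ 87  87  89  85  85  85  78  71  65  56  54  52  54  55  52  55  62  60]]
```

```bash
python3 -m handwheel '[{"delta_pos":[0.3,-1,-0.5],"dr":[0,0,0]},{"delta_pos":[0.3,-1,-0.5],"dr":[0,0,0]},{"delta_pos":[0,0,0],"dr":[0,0,0]},{"delta_pos":[0,0,0],"dr":[0,0,0]}]'
```

```text
t: 3.3
eef_pos: [0.5164, -0.0053, 0.1853]
ee_rot: [3.141, 0.001, -0.001]
force: [-0.1, 0.0, -0.3]
width: 0.0877
gripper_force: 0.0
```

```bash
python3 -m handwheel '[{"delta_pos":[0.1,0,-0.8],"dr":[0,0,0]},{"delta_pos":[0,0,-0.8],"dr":[0,0,0]},{"delta_pos":[0,0,-0.8],"dr":[0,0,0]},{"delta_pos":[0,0,-0.8],"dr":[0,0,0]},{"delta_pos":[0,0,0],"dr":[0,0,0]},{"delta_pos":[0,0,0],"dr":[0,0,0]}]'
python3 -m handwheel '[{"delta_pos":[0,0,0],"dr":[0,0,0]},{"delta_pos":[0,0,0],"dr":[0,0,0]},{"delta_pos":[0,0,0],"dr":[0,0,0]},{"delta_pos":[0,0,0],"dr":[0,0,0]},{"delta_pos":[0,0,0],"dr":[0,0,0]},{"delta_pos":[0,0,0],"dr":[0,0,0]}]' 1 15
```

```text
t: 3.9
eef_pos: [0.5199, -0.004, 0.0904]
ee_rot: [3.141, -0.0, 0.002]
force: [0.1, 0.2, 0.7]
width: 0.0877
gripper_force: 0.0
t: 4.5
eef_pos: [0.5196, -0.0047, 0.0898]
ee_rot: [-3.142, -0.0, 0.0]
force: [-0.4, 0.2, 2.4]
width: 0.0488
gripper_force: 14.9
```

```bash
python3 -m handwheel '[{"delta_pos":[0,0,0.6],"dr":[0,0,0]},{"delta_pos":[0,0,1],"dr":[0,0,0]},{"delta_pos":[0,0,1],"dr":[0,0,0]},{"delta_pos":[-0.2,0.6,0],"dr":[0,0,0]},{"delta_pos":[-0.2,1,0],"dr":[0,0,0]},{"delta_pos":[-0.2,1,0],"dr":[0,0,0]},{"delta_pos":[-0.2,1,0],"dr":[0,0,0]},{"delta_pos":[-0.2,1,0],"dr":[0,0,0]},{"delta_pos":[-0.2,1,0],"dr":[0,0,0]},{"delta_pos":[-0.2,1,0],"dr":[0,0,0]}]'
python3 -m handwheel '[{"delta_pos":[-0.2,1,0],"dr":[0,0,0]},{"delta_pos":[0,1,0],"dr":[0,0,0]},{"delta_pos":[0,1,-0.5],"dr":[0,0,0]},{"delta_pos":[0,0.8,-1],"dr":[0,0,0]},{"delta_pos":[0,0,-1],"dr":[0,0,0]},{"delta_pos":[0,0,0],"dr":[0,0,0]},{"delta_pos":[0,0,0],"dr":[0,0,0]}]'
python3 - <<'E'
from h import *
a=grab_frame("top");save("pics/top1.png",a)
f=lambda x,y,w:cv2.resize(a[y-w:y+w,x-w:x+w],(400,400),interpolation=cv2.INTER_CUBIC)
save("pics/crop1.png",np.hstack([f(250,227,18),f(145,241,45)]))
for n,z in dict(spindle_tip=.086,knob_hole=0,hob=0,tray=0).items():
    r=mark_of("top",n);print(n,[(np.round(x["location"],1),round(x["conf"],2),at("top",x["location"],z)[:2].round(4)) for x in r[:3]])
r=grab_frame("scene")
for n,z in dict(spindle_tip=.086,knob_hole=0,hob=0).items():
    r=mark_of("scene",n);print(n,[(np.round(x["location"],1),round(x["conf"],2),at("scene",x["location"],z)[:2].round(4)) for x in r[:3]])
print(get_state()["eef_pos"],get_state()["width"])
E
```

```text
t: 5.5
eef_pos: [0.477, 0.1944, 0.1675]
ee_rot: [3.142, 0.0, 0.0]
force: [0.5, 0.8, -0.7]
width: 0.0488
gripper_force: 14.9
t: 6.2
eef_pos: [0.4714, 0.3069, 0.0926]
ee_rot: [3.14, 0.001, 0.001]
force: [-0.4, -0.6, 0.6]
width: 0.049
gripper_force: 14.9
spindle_tip []
knob_hole [(array([340.6, 246.1]), 0.63, array([ 0.4634, -0.2823])), (array([174. , 179.4]), 0.49, array([0.6598, 0.2244]))]
hob [(array([249.7, 191.5]), 0.57, array([ 0.6259, -0.0053])), (array([383., 188.]), 0.3, array([ 0.6419, -0.4136]))]
tray [(array([144.5, 242.3]), 0.9, array([0.4692, 0.3078]))]
spindle_tip [(array([125.4, 267.9]), 0.74, array([ 0.7278, -0.4108])), (array([337.8, 199.6]), 0.6, array([0.7665, 0.1485])), (array([243.8, 172.9]), 0.38, array([ 0.5262, -0.0106]))]
knob_hole [(array([153.9, 216. ]), 0.71, array([ 0.4802, -0.2867])), (array([ 81.1, 257.4]), 0.15, array([ 0.548 , -0.5004]))]
hob [(array([265.6, 214.5]), 0.72, array([0.6363, 0.0008])), (array([314.6, 144.2]), 0.49, array([0.3733, 0.3696]))]
[0.47170871 0.30735158 0.0932513 ] 0.0488081496833156
```

View pics/crop1.png

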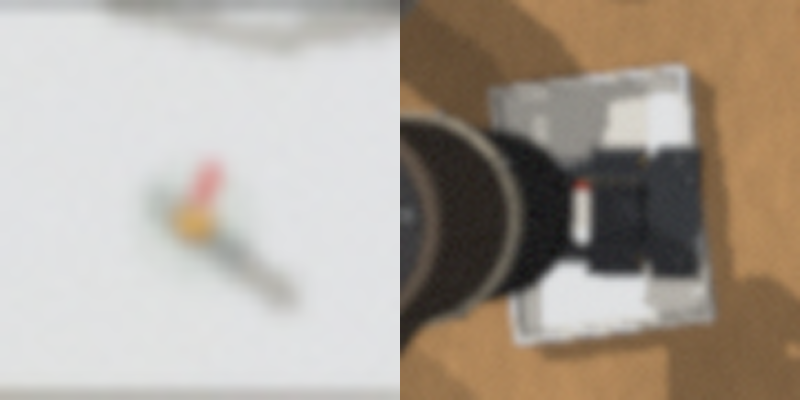

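The spindle is bare and its red mark points up and slightly right. The gripper is holding the cutter over the middle of the tray.

```bash
python3 -m handwheel '[{"delta_pos":[0,0,-0.7],"dr":[0,0,0]},{"delta_pos":[0,0,-0.7],"dr":[0,0,0]},{"delta_pos":[0,0,-0.3],"dr":[0,0,0]},{"delta_pos":[0,0,-0.2],"dr":[0,0,0]},{"delta_pos":[0,0,0],"dr":[0,0,0]},{"delta_pos":[0,0,0],"dr":[0,0,0]}]'
python3 -m handwheel '[{"delta_pos":[0,0,0],"dr":[0,0,0]},{"delta_pos":[0,0,0],"dr":[0,0,0]},{"delta_pos":[0,0,0],"dr":[0,0,0]},{"delta_pos":[0,0,0],"dr":[0,0,0]}]' -0.5
python3 - <<'E'
from h import *
a=cv2.imread("pics/top1.png").astype(float)
x0,y0=232,209;k=a[y0:y0+36,x0:x0+36];ys,xs=np.indices(k.shape[:2])
B,G,R=k[...,0],k[...,1],k[...,2]
near=np.hypot(xs-18,ys-18)<9
wy=np.clip(G-B-15,0,None)*near; wr=np.clip(R-G-25,0,None)*np.clip(1-(G-B)/30,0,1)*near
wr*=ys<18.5
c=lambda w:np.array([(w*xs).sum()/w.sum()+x0,(w*ys).sum()/w.sum()+y0])
py,pr=c(wy),c(wr);t=at("top",py,.086);t2=at("top",py,.08);m=at("top",pr,.062)
print(py,pr,t,t2,m,np.degrees(np.arctan2(*(m-t)[[1,0]])),np.degrees(np.arctan2(*(m-t2)[[1,0]])))
C=np.cov(np.vstack([xs.ravel(),ys.ravel()]),aweights=wr.ravel());v=np.linalg.eigh(C)[1][:,1];v*=-np.sign(v[1]);print("mark axis",np.degrees(np.arctan2(-v[0],-v[1])))
b=grab_frame("scene");save("pics/scene1.png",b)
b=b.astype(float)[150:195,225:265];ys,xs=np.indices(b.shape[:2]);w=np.clip(b[...,1]-b[...,2]-25,0,None)*(np.hypot(xs-19,ys-24)<8)
p=np.array([(w*xs).sum()/w.sum()+225,(w*ys).sum()/w.sum()+150]);print(p,at("scene",p,.08))
save("pics/crop2.png",cv2.resize(b.astype(np.uint8),(640,720)[::1],interpolation=cv2.INTER_CUBIC)[:600])
E
```

```text
t: 7.25
eef_pos: [0.4718, 0.3076, 0.0361]
ee_rot: [-3.141, -0.001, 0.001]
force: [1.3, 0.6, 0.1]
width: 0.0482
gripper_force: 14.9
t: 7.65
eef_pos: [0.4716, 0.3074, 0.0358]
ee_rot: [-3.141, -0.0, 0.0]
force: [-0.5, -0.0, -0.3]
width: 0.0653
gripper_force: 0.0
[248.99283154 228.59498208] [250.12674384 225.13713268] [ 0.5124563  -0.00373631  0.086     ] [ 0.5125236  -0.00378433  0.08      ] [ 0.5227029  -0.00708054  0.062     ] -18.075364813043564 -17.94272198520479
mark axis -27.578767204911777
[243.57923497 171.78870674] [ 0.51253467 -0.00436451  0.08      ]
```

View pics/crop2.png

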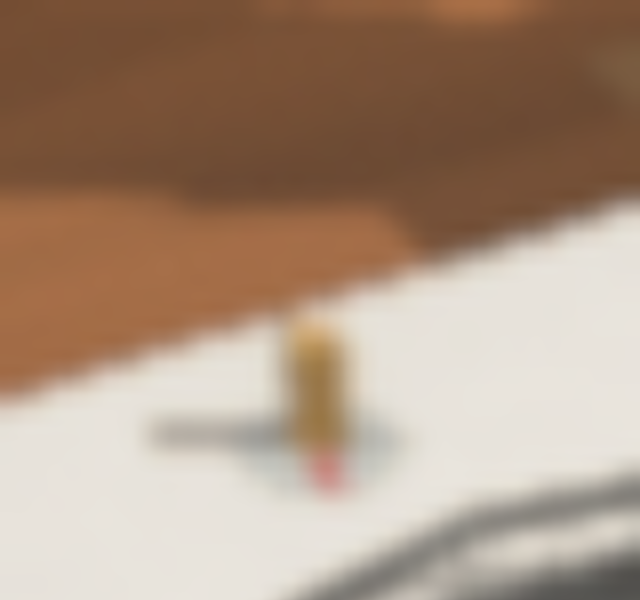

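```bash
python3 -m handwheel '[{"delta_pos":[0,0,0.5],"dr":[0,0,0]},{"delta_pos":[0,0,0.8],"dr":[0,0,0]},{"delta_pos":[0,0,1],"dr":[0,0,0]},{"delta_pos":[0,0,1],"dr":[0,0,0]},{"delta_pos":[0,0,1],"dr":[0,0,0]},{"delta_pos":[0,-1,0],"dr":[0,0,1.7]},{"delta_pos":[0,-1,0],"dr":[0,0,1.7]},{"delta_pos":[0,-1,0],"dr":[0,0,1.7]},{"delta_pos":[0,-1,0],"dr":[0,0,1.7]},{"delta_pos":[0,-1,0],"dr":[0,0,1.7]}]'
python3 - <<'E'
from h import *
print("scene disc",at("scene",[244.5,177.6],.061),"tip",at("scene",[244.2,170.3],.086))
a=cv2.imread("pics/top0.png").astype(float)
g=a.mean(2);bl=a[...,0]
# hob edges: sub-pixel via threshold crossing
def cross(p,th):
    i=np.nonzero((p[:-1]-th)*(p[1:]-th)<0)[0];return [round(float(j+(th-p[j])/(p[j+1]-p[j])),2) for j in i]
for r in (222,238):print(r,cross(bl[r-2:r+3,195:300].mean(0),140))
for c in (212,230,275,287):print(c,cross(bl[125:255,c-1:c+2].mean(1),140))
for cam,im in(("top","pics/top1.png"),):
    b=cv2.imread(im).astype(float)[215:240,236:262];print(b[...,1].astype(int)[4:22,4:22])
a=grab_frame("top");save("pics/top2.png",a)
for n,z in dict(cutter=.004,tray=0,spindle_tip=.086).items():
    r=mark_of("top",n);print(n,[(np.round(x["location"],1),round(x["conf"],2),at("top",x["location"],z)[:2].round(4)) for x in r[:3]])
save("pics/crop3.png",cv2.resize(a[200:280,100:200],(800,600),interpolation=cv2.INTER_CUBIC))
E
```

```text
t: 8.7
eef_pos: [0.4712, 0.1561, 0.1647]
ee_rot: [-3.141, -0.0, 0.15]
force: [0.5, -0.4, -0.2]
width: 0.0655
gripper_force: 0.0
scene disc [ 0.51669831 -0.00399005  0.061     ] tip [ 0.51436439 -0.00301626  0.086     ]
222 [12.33, 54.35, 56.16, 94.91]
238 [12.2, 52.92, 54.5, 94.82]
212 [10.36, 119.49]
230 [10.3, 15.74, 83.1, 119.54]
275 [11.33, 16.52, 83.7, 119.94]
287 [11.37, 120.08]
[[226 226 226 225 226 226 226 224 225 225 226 226 226 226 225 226 225 226]
 [225 226 225 226 226 226 226 226 226 226 226 225 226 225 226 226 227 226]
 [226 226 225 226 224 225 227 226 225 226 225 225 225 225 226 225 226 226]
 [226 226 225 226 226 226 225 225 224 222 220 220 224 226 226 225 225 224]
 [226 226 226 225 225 225 223 221 222 215 201 201 217 224 225 225 226 225]
 [226 225 226 224 224 220 218 218 217 200 175 177 209 222 225 225 227 227]
 [225 226 226 225 220 213 209 211 207 184 158 174 205 219 222 225 225 225]
 [225 225 226 223 216 204 195 196 189 170 157 186 211 218 220 224 226 225]
 [225 225 224 222 216 201 190 182 175 166 170 194 213 217 220 224 225 226]
 [225 225 226 223 217 202 190 175 170 169 174 190 208 216 218 222 225 226]
 [226 225 225 222 218 213 199 180 169 164 163 175 196 208 215 221 224 226]
 [226 225 226 225 220 216 210 196 175 162 157 163 177 191 206 219 224 225]
 [226 226 225 224 221 219 217 212 199 186 176 167 165 172 191 213 222 225]
 [225 226 225 224 224 221 221 217 213 207 198 184 172 169 181 196 215 220]
 [225 227 226 227 225 224 221 220 217 216 213 204 191 180 179 185 195 207]
 [225 226 225 226 224 224 224 223 221 221 221 218 209 201 190 184 183 190]
 [225 225 226 226 226 226 226 225 224 224 224 222 222 217 210 197 187 184]
 [226 226 226 225 225 227 226 225 226 226 225 225 225 224 221 213 200 197]]
cutter []
tray [(array([143.5, 240.5]), 0.87, array([0.4746, 0.3109]))]
spindle_tip [(array([144.3, 241.1]), 0.59, array([0.4745, 0.2891]))]
```

View pics/crop3.png

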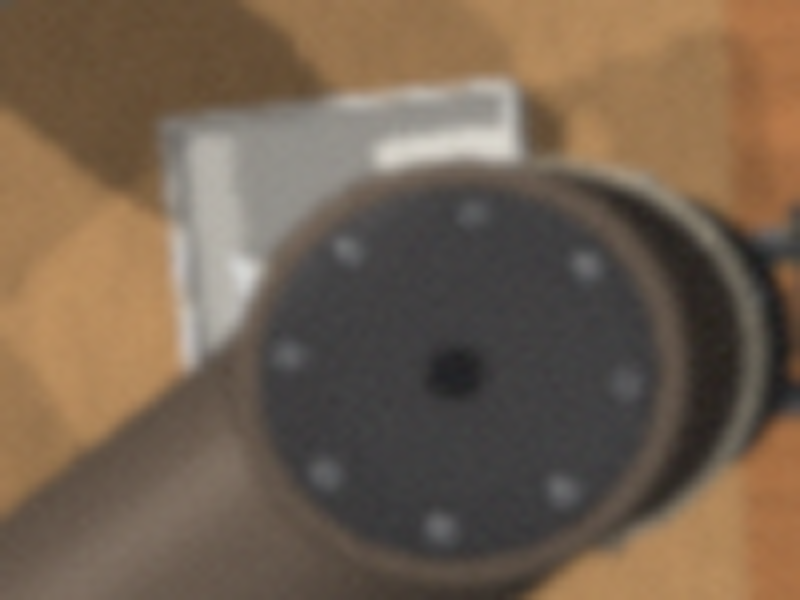

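The gripper hides the cutter here, so I'll check it once the arm has moved away. Next is the knob.

```bash
python3 -m handwheel '[{"delta_pos":[0,-0.9,0],"dr":[0,0,0.2]},{"delta_pos":[0,-0.9,0],"dr":[0,0,0.2]},{"delta_pos":[0,-0.9,0],"dr":[0,0,0.2]},{"delta_pos":[0,-0.9,0],"dr":[0,0,0.2]},{"delta_pos":[0,-0.9,0],"dr":[0,0,0.2]},{"delta_pos":[0,-0.9,0],"dr":[0,0,0.2]},{"delta_pos":[0,-0.9,0],"dr":[0,0,0.2]},{"delta_pos":[0,-0.9,0],"dr":[0,0,0]},{"delta_pos":[0,-0.9,0],"dr":[0,0,0]},{"delta_pos":[0,-0.9,0],"dr":[0,0,0]}]'
python3 -m handwheel '[{"delta_pos":[0,-0.9,0],"dr":[0,0,0]},{"delta_pos":[0,-0.9,0],"dr":[0,0,0]},{"delta_pos":[0,-0.9,0],"dr":[0,0,0]},{"delta_pos":[0,-0.9,0],"dr":[0,0,0]},{"delta_pos":[0,-0.9,0],"dr":[0,0,0]},{"delta_pos":[0,-0.9,0],"dr":[0,0,0]},{"delta_pos":[0,0,-0.5],"dr":[0,0,0]},{"delta_pos":[0,0,-0.5],"dr":[0,0,0]},{"delta_pos":[0,0,0],"dr":[0,0,0]},{"delta_pos":[0,0,0],"dr":[0,0,0]}]'
python3 - <<'E'
from h import *
a=grab_frame("top");save("pics/top3.png",a)
for n,z in dict(cutter=.004,tray=0,spindle_tip=.086).items():
    r=mark_of("top",n);print(n,[(np.round(x["location"],1),round(x["conf"],2),at("top",x["location"],z)[:2].round(4)) for x in r[:3]])
f=lambda x,y,w:cv2.resize(a[y-w:y+w,x-w:x+w],(400,400),interpolation=cv2.INTER_CUBIC)
save("pics/crop4.png",np.hstack([f(145,241,35),f(330,245,40)]))
E
```

```text
t: 9.9
eef_pos: [0.4721, -0.113, 0.1646]
ee_rot: [3.142, -0.0, 0.174]
force: [0.6, 1.1, -0.0]
width: 0.0653
gripper_force: 0.0
t: 10.9
eef_pos: [0.472, -0.2743, 0.1346]
ee_rot: [3.142, 0.001, 0.174]
force: [0.5, 0.4, -0.2]
width: 0.0656
gripper_force: 0.0
cutter [(array([145. , 243.4]), 0.53, array([0.4661, 0.3053]))]
tray [(array([145.2, 239.2]), 0.75, array([0.4785, 0.306 ]))]
spindle_tip []
```

View pics/crop4.png

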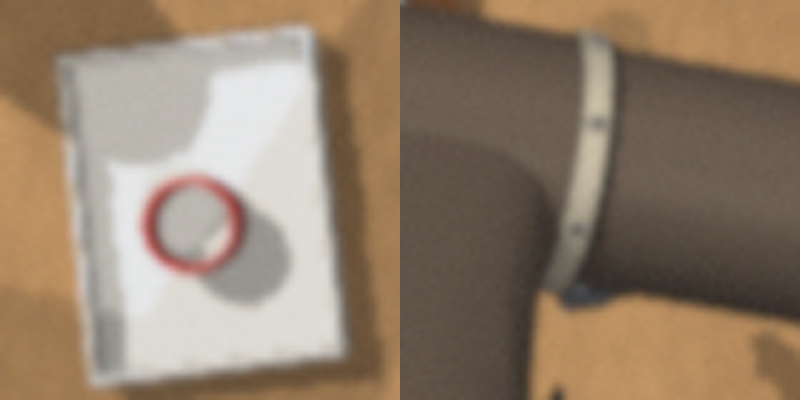

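The cutter lies flat near the middle of the tray. Now I'll descend onto the knob and grip it.

```bash
python3 -m handwheel '[{"delta_pos":[0.07,-0.32,0],"dr":[0,0,0]},{"delta_pos":[0,0,-0.8],"dr":[0,0,0]},{"delta_pos":[0,0,-0.8],"dr":[0,0,0]},{"delta_pos":[0,0,-0.7],"dr":[0,0,0]},{"delta_pos":[0,0,-0.5],"dr":[0,0,0]},{"delta_pos":[0,0,-0.3],"dr":[0,0,0]},{"delta_pos":[0,0,0],"dr":[0,0,0]},{"delta_pos":[0,0,0],"dr":[0,0,0]}]'
python3 -m handwheel '[{"delta_pos":[0,0,0],"dr":[0,0,0]},{"delta_pos":[0,0,0],"dr":[0,0,0]},{"delta_pos":[0,0,0],"dr":[0,0,0]},{"delta_pos":[0,0,0],"dr":[0,0,0]},{"delta_pos":[0,0,0],"dr":[0,0,0]},{"delta_pos":[0,0,0],"dr":[0,0,0]},{"delta_pos":[0,0,0],"dr":[0,0,0]},{"delta_pos":[0,0,0],"dr":[0,0,0]}]' 1 35
```

```text
t: 11.9
eef_pos: [0.474, -0.2847, 0.0421]
ee_rot: [3.141, -0.0, 0.173]
force: [0.2, 1.2, 0.5]
width: 0.066
gripper_force: 0.0
t: 12.7
eef_pos: [0.4736, -0.2843, 0.0416]
ee_rot: [3.142, -0.0, 0.173]
force: [-0.3, -0.4, 0.4]
width: 0.0136
gripper_force: 35.0
```

```bash
python3 -m handwheel '[{"delta_pos":[0,0,0.5],"dr":[0,0,0]},{"delta_pos":[0,0,1],"dr":[0,0,0]},{"delta_pos":[0,0,1],"dr":[0,0,0]},{"delta_pos":[0,0,1],"dr":[0,0,0]},{"delta_pos":[0.1,0.8,0],"dr":[0,0,-5.5]},{"delta_pos":[0.1,0.8,0],"dr":[0,0,-5.5]},{"delta_pos":[0.1,0.8,0],"dr":[0,0,-5.5]},{"delta_pos":[0.1,0.8,0],"dr":[0,0,-5.5]},{"delta_pos":[0.1,0.8,0],"dr":[0,0,-5.5]},{"delta_pos":[0.1,0.8,0],"dr":[0,0,0]}]'
python3 -m handwheel '[{"delta_pos":[0.1,0.8,0],"dr":[0,0,0]},{"delta_pos":[0.1,0.8,0],"dr":[0,0,0]},{"delta_pos":[0.1,0.8,0],"dr":[0,0,0]},{"delta_pos":[0.1,0.8,0],"dr":[0,0,0]},{"delta_pos":[0.1,0.8,0],"dr":[0,0,0]},{"delta_pos":[0.2,0.6,0],"dr":[0,0,0]},{"delta_pos":[0,0,0],"dr":[0,0,0]},{"delta_pos":[0,0,0],"dr":[0,0,0]}]'
python3 - <<'E'
from h import *
a=grab_frame("scene");save("pics/scene4.png",a)
for n,z in dict(spindle_tip=.086,knob_hole=.105,knob=.105).items():
    r=mark_of("scene",n);print(n,[(np.round(x["location"],1),round(x["conf"],2),at("scene",x["location"],z)[:2].round(4)) for x in r[:3]])
save("pics/crop5.png",cv2.resize(a[135:195,205:285],(800,600),interpolation=cv2.INTER_CUBIC))
E
```

```text
t: 13.7
eef_pos: [0.4914, -0.1393, 0.1465]
ee_rot: [-3.142, 0.0, -0.31]
force: [0.2, 0.3, 0.1]
width: 0.0137
gripper_force: 35.0
t: 14.5
eef_pos: [0.5123, -0.0021, 0.1463]
ee_rot: [3.141, 0.001, -0.306]
force: [0.3, -0.1, -1.2]
width: 0.0138
gripper_force: 35.0
spindle_tip [(array([240.5, 170.4]), 0.5, array([ 0.5093, -0.0129]))]
knob_hole [(array([245.4, 167. ]), 0.67, array([ 0.5262, -0.0046]))]
knob [(array([246.2, 164. ]), 0.57, array([0.5128, 0.0052]))]
```

View pics/crop5.png

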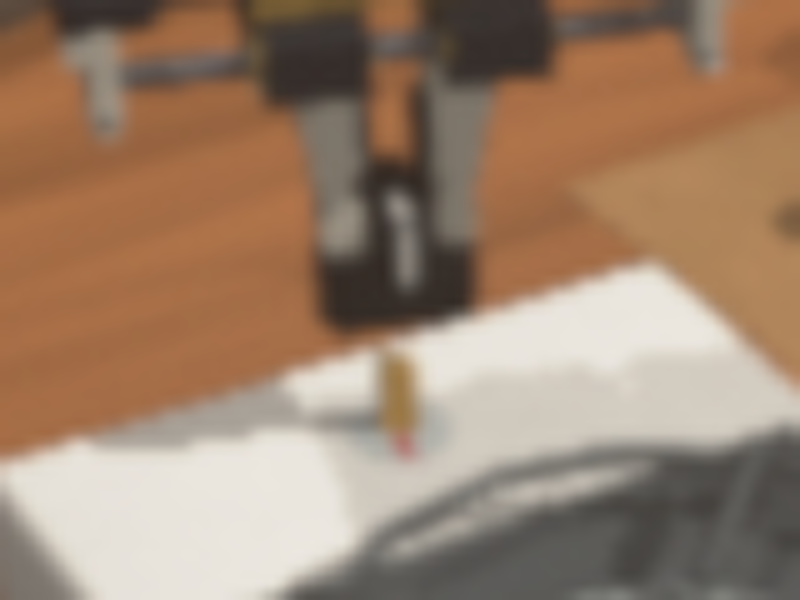

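Run:
```python
from h import *
c=calibration("scene");E=np.array(c["extrinsics"])
def pj(p):
    p=np.asarray(p,float).reshape(-1,3);q=p@E[:3,:3].T+E[:3,3];return np.c_[c["fx"]*q[:,0]/q[:,2]+c["cx"],c["fy"]*q[:,1]/q[:,2]+c["cy"]]
th=np.linspace(0,6.28,100)
circ=lambda x,y,z,r:np.c_[x+r*np.cos(th),y+r*np.sin(th),0*th+z]
cr=lambda p:(p+.5-[205,135])*10
z=get_state()["eef_pos"];print(z)
k=cr(pj(circ(z[0],z[1],z[2]-.0416,.024)));print("skirt bottom cols",k[:,0].min(),k[:,0].max(),"row max",k[:,1].max())
k=cr(pj(circ(z[0],z[1],z[2]-.0416+.02,.024)));print("skirt top row max",k[:,1].max())
for X in(.5125,.514,.5165,.519):
    k=cr(pj(circ(X,-.0035,.086,.006)));f=cr(pj(circ(X,-.0035,.06,.006)));print(X,"tip cols",k[:,0].min(),k[:,0].max(),"rows",k[:,1].min(),k[:,1].max(),"foot",f.mean(0))
# ground truth image edges
a=cv2.imread("pics/scene4.png").astype(float)
print("knob col",a[150:172,241:246].mean((1,2)).astype(int))
print("blue tip col",a[166:182,243:246,0].astype(int).T)
print("row skirt",a[163:165,232:258].mean((0,2)).astype(int)); print("row spindle B",a[173:176,238:252,0].mean(0).astype(int))
```

```text
[ 0.51229804 -0.00298667  0.1465082 ]
skirt bottom cols 311.8346365277469 472.4148854234443 row max 346.0467823085128
skirt top row max 288.4988064836776
0.5125 tip cols 372.8295747902183 412.5889793575777 rows 344.5555405302389 366.513209586559 foot [395.20156926 426.5922474 ]
0.514 tip cols 375.12054420866605 414.9174808612753 rows 346.91349366012076 368.9122354031619 foot [397.4831287  429.00575547]
0.5165 tip cols 378.94847679481273 418.8081246346749 rows 350.8533048524299 372.9207596967146 foot [401.29521113 433.03830084]
0.519 tip cols 382.7885217785155 422.71107875437906 rows 354.8055283096926 376.94202130510945 foot [405.11919589 437.08343697]
knob col [ 80  61  51  55  75  95  94  84  80  79  73  68  64  57  49  46  47  69
 115 158 169 161]
blue tip col [[ 39  49  84 124 127 114 107 106 107 102  90  98 134 155 168 182]
 [ 41  54 106 156 132  90  75  74  75  74  72  83 111 131 154 178]
 [ 43  61 120 175 154 110  89  85  81  78  75  83 105 115 138 173]]
row skirt [114 113 112 106  85  59  46  44  45  45  45  45  56  74  67  52  46  46
  46  53  78 104 115 118 123 130]
row spindle B [198 197 195 187 153 105  74  81 126 173 194 198 196 194]
```

```bash
python3 -m handwheel '[{"delta_pos":[0.1,-0.04,-0.3],"dr":[0,0,0]},{"delta_pos":[0,0,-0.2],"dr":[0,0,0]},{"delta_pos":[0,0,0],"dr":[0,0,0]},{"delta_pos":[0,0,0],"dr":[0,0,0]}]'
python3 -m handwheel '[{"delta_pos":[0,0,-0.1],"dr":[0,0,0]},{"delta_pos":[0,0,-0.1],"dr":[0,0,0]},{"delta_pos":[0,0,0],"dr":[0,0,0]}]'
python3 -m handwheel '[{"delta_pos":[0,0,-0.1],"dr":[0,0,0]},{"delta_pos":[0,0,0],"dr":[0,0,0]}]'
```

```text
t: 15.1
eef_pos: [0.5153, -0.0038, 0.1311]
ee_rot: [3.141, 0.001, -0.307]
force: [0.6, 0.1, -0.3]
width: 0.0138
gripper_force: 35.0
t: 15.4
eef_pos: [0.5152, -0.0035, 0.1252]
ee_rot: [3.141, 0.001, -0.307]
force: [-1.1, 0.4, -1.0]
width: 0.0136
gripper_force: 35.0
t: 15.6
eef_pos: [0.5152, -0.0035, 0.1225]
ee_rot: [3.141, 0.001, -0.307]
force: [-3.2, 0.9, 4.5]
width: 0.0135
gripper_force: 35.0
```

Contact came at the expected height, with a side force toward -x, so I'll give way a little.

```bash
python3 -m handwheel '[{"delta_pos":[-0.03,0.01,0],"dr":[0,0,0]},{"delta_pos":[0,0,0],"dr":[0,0,0]}]'
python3 -m handwheel '[{"delta_pos":[-0.02,0,-0.04],"dr":[0,0,0]},{"delta_pos":[0,0,0],"dr":[0,0,0]}]'
```

```text
t: 15.8
eef_pos: [0.5146, -0.0032, 0.1227]
ee_rot: [-3.142, -0.0, -0.307]
force: [-2.7, 0.3, 3.8]
width: 0.0138
gripper_force: 35.0
t: 16.0
eef_pos: [0.5138, -0.0032, 0.121]
ee_rot: [3.142, 0.0, -0.307]
force: [-1.2, -0.4, -0.4]
width: 0.0137
gripper_force: 35.0
```

Fz has dropped, so it is going in. I'll carry on down.

```bash
python3 -m handwheel '[{"delta_pos":[-0.02,0,-0.1],"dr":[0,0,0]},{"delta_pos":[0,0,0],"dr":[0,0,0]}]'
python3 -m handwheel '[{"delta_pos":[0,0,-0.1],"dr":[0,0,0]},{"delta_pos":[0,0,0],"dr":[0,0,0]}]'
```

```text
t: 16.2
eef_pos: [0.5134, -0.0032, 0.1178]
ee_rot: [3.142, 0.0, -0.307]
force: [0.4, 0.6, -0.2]
width: 0.0136
gripper_force: 35.0
t: 16.4
eef_pos: [0.5134, -0.0032, 0.1148]
ee_rot: [3.141, 0.0, -0.307]
force: [0.4, 0.1, -0.5]
width: 0.0137
gripper_force: 35.0
```

```bash
python3 -m handwheel '[{"delta_pos":[0,0,-0.1],"dr":[0,0,0]},{"delta_pos":[0,0,-0.07],"dr":[0,0,0]},{"delta_pos":[0,0,0],"dr":[0,0,0]},{"delta_pos":[0,0,0],"dr":[0,0,0]}]' - 50
python3 -m handwheel '[{"delta_pos":[0,0,-0.1],"dr":[0,0,0]},{"delta_pos":[0,0,0],"dr":[0,0,0]},{"delta_pos":[0,0,0],"dr":[0,0,0]}]'
```

```text
t: 16.8
eef_pos: [0.5136, -0.0032, 0.1102]
ee_rot: [-3.142, -0.0, -0.307]
force: [0.6, 0.0, -0.3]
width: 0.0136
gripper_force: 50.0
t: 17.1
eef_pos: [0.5137, -0.0032, 0.1076]
ee_rot: [-3.141, -0.0, -0.307]
force: [-2.2, 0.7, 4.4]
width: 0.0133
gripper_force: 50.0
```

```bash
python3 -m handwheel '[{"delta_pos":[0,0,-0.1],"dr":[0,0,0]},{"delta_pos":[0,0,-0.06],"dr":[0,0,0]},{"delta_pos":[0,0,0],"dr":[0,0,0]},{"delta_pos":[0,0,0],"dr":[0,0,0]}]'
```

```text
t: 17.5
eef_pos: [0.5138, -0.0032, 0.1033]
ee_rot: [-3.141, -0.001, -0.306]
force: [-2.9, 0.8, 9.8]
width: 0.0139
gripper_force: 50.0
```

```bash
python3 -m handwheel '[{"delta_pos":[0,0,-0.04],"dr":[0,0,0]},{"delta_pos":[0,0,0],"dr":[0,0,0]},{"delta_pos":[0,0,0],"dr":[0,0,0]}]'
```

```text
t: 17.8
eef_pos: [0.5139, -0.0032, 0.103]
ee_rot: [-3.141, -0.001, -0.306]
force: [-7.2, 0.5, 18.7]
width: 0.0136
gripper_force: 50.0
```

The force rose sharply at the stop height (mouth about 62 mm). I'll take one last look.

Run:
```python
from h import *
a=grab_frame("scene")
save("pics/crop6.png",cv2.resize(a[125:205,205:365],(800,400),interpolation=cv2.INTER_CUBIC))
s=get_state();print(s["t"],s["eef_pos"],s["force"],s["gripper_force"])
```

```text
17.85 [ 0.51389684 -0.00320728  0.10304863] [-6.92637765  1.44572866 19.63796067] 50.006879568099976
```

View pics/crop6.png

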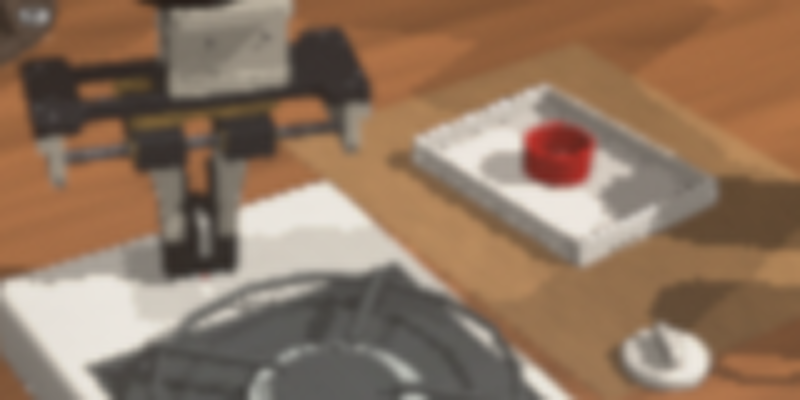

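The knob sits down on the hob at crop pixel (203,260), with the tip of the red mark just showing in line with its pointer. The cutter lies flat in the tray at crop pixel (558,155).

```bash
python3 -c "from station import *;print(job_done())"
```

```text
the job is handed in; nothing more can be done
None
```

I handed the job in at about 18 s: the red cutter lies flat in the tray, and the knob is home on the spindle, lined up with its flat and held pressed to the stop (about 19 N); no verdict was returned.

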